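Press a watch crystal home in a cam press and hold it

ROBOT

A 6-joint arm with a two-finger parallel gripper is mounted at the origin on a cart in front of the work surface, level with it; the furniture and walls round the work are solid. World frame = base frame: x ahead of the robot, y to its left, z up, the work surface at z = 0. Lengths are in m, angles in rad, forces in N, time in s.
With the tool pointing down it reaches from about 0.35 to 0.925 m from the base axis. Payload 6.4 kg.
Tool frame: the origin (TCP) lies midway between the tips of the shut fingers; the grasp point (between the pads) lies 19 mm behind it; z points along the fingers, y is the line along which they close (so a half turn about z gives the same grasp; the last joint's range is limited). The gripper opens to 94 mm and grips with 3 to 60 N. Pads are 16 mm wide; open, the fingers measure 119 mm over their backs; the gripper's body (75 mm by 177 mm) begins 78 mm behind the grasp point.
Start: joints at [-1.458, 0.245, 1.558, -0, 1.339, -0.174], TCP at [0.184, -0.623, 0.205] pointing down, gripper open.
Joint ranges: [-3.13, 3.13], [-1.02, 2.26], [0.13, 2.54], [-0.95, 4.09], [0.21, 2.88], [-2.74, 2.74]. Speed limits (rad/s): [2.57, 2.57, 3.14, 3.14, 3.14, 3.14].

INTERFACE

Orientations are given as a 3x3 rotation matrix whose columns are the frame's x, y, z axes.
In Python, from workcell import bot, vision gives the robot as it stands.
- The arm moves only by the tool send_rows, never from a script. Its argument "increments" is a list of rows, each an object with "linear": the shift along the tool's x, y, z each as a share of 0.15 m, from -1 to 1, a list of three; "twist": the turn, a rotation vector about the tool's x, y, z each as a share of 180 degrees, from -1 to 1, a list of three. In form: [{"linear": [x, y, z], "twist": [rx, ry, rz]}, ...]. A call has 1 to 12 rows; each row is the pose to reach, as a shift and turn from the pose commanded when the call began, along the tool's axes at that moment, turning the shorter way round; what a row does not reach only later rows make up. A row lasts 1/10 s, in which the tool goes at most 50 mm and 8.59 degrees, less where a joint would pass 70% of its speed; a pose out of reach is approached as far as the arm can. A call with a number of a shift or a turn outside -1 to 1 is refused whole. A call with a gripper value outside its range is refused whole. "jaw" is the opening, from 0 (shut) to 1 (fully open), set as the call begins (left out, the last holds). The fingers move at their own pace and stop on an object; "squeeze" is the grip in N (left out, the last holds). Time passes only in rows, so rows that repeat a pose let the fingers close. It gives the time, the measured TCP pose, the force, the opening and the grip force at its end, in the units of the state.
- bot.observe(): the state, without advancing time (a new reading comes with each control period).
- vision.grab_frame(name): name is "scene" or "top"; returns a dict with "color" (420x560x3 uint8, blue, green, red), "range_z" (420x560 float32, m along the optical axis (not along the pixel's ray), 0 where there is no reading), "intrinsics" (3x3 intrinsics, pixels), "R" (3x3) and "t" (3): a world point X has camera coordinates R X + t. Camera axes: x right, y down, z forward; pixel columns grow to the right and rows downward; lengths in m; the calibration is good to about 2 mm. A picture is of the moment at which its call begins.
- bot.job_done(): hands the job in; it is judged then, once.
The state is a dict: "clock": time; "joint_pos": joint angles; "qd": joint speeds; "tau": joint torques, N m; "tool_pos": TCP position; "ee_rot": TCP orientation; "contact_force": force on the tool from outside, world axes, zero at the start; "moment": the same for the moment, N m; "width": finger opening in m; "gripper_force": force on a finger pad.
Only numpy, scipy, OpenCV 4.12 (cv2) and the standard library are available. Lean on these libraries where they do the work, as an engineer would, in place of code of your own. Each camera call takes 0.05 s, during which the arm holds its last target. There are 200 camera calls.

TASK

The small bonding press on the watchmaker's bench has a watch case with its freshly glued crystal lying in the nest. Lower the blue hinged lid fully closed by its black grip while the lever is still down, then swing the press's black-gripped cam lever up to its highest lift point, where the lever stands straight up (beyond upright the bed sinks again), so that the bed presses the crystal against the pad under the lid. The lever springs back if let go, so finish while still holding it with the fingers, steady at the highest point; keep the case in its nest and leave the other things on the bench where they are.

Things in the scene. Friction and masses are not known exactly. Their poses are not given: they have to be found in the camera images.
- press: the bonding press, fixed to the bench: grey base plate 150 x 120 x 10 mm, aluminium cheeks, 90 mm high at the hinge. Origin: centre of the plate's underside, on the bench top; x points from its open front to the hinge, y to the side of the cam lever, z up. Its x axis points to the robot's left (world +y) within 0.3 rad, so the lever is on the robot's side.
- lid_knob (a point): centre of the lid's black barrel grip, 24 mm across, 26 mm long along the press's y, turning freely on an axle along y; on an 8 mm stem at the middle of the lid's front edge. It moves on a circle of 138 mm radius about lid_hinge; lid closed: 80 mm in front (-x) of the press's origin, 84 mm above the bench. Its end faces are free: pinched end to end from above, it turns between the fingers as the lid swings.
- lid_hinge (a point): middle of the lid's hinge axis, which runs along the press's y; 58 mm behind the press's origin, 84 mm above the bench. (Round it: a lamp shade hangs to the left, over y beyond 0.33 and 0.15 m above the bench; a glass shelf with boxes runs behind, x beyond 0.70, 0.16 m up.)
- press_lid (a joint): angle of the blue lid frame (103 mm long from the hinge's front, 90 mm wide, 8 mm thick, 0.25 kg): 0 = fully closed, level, its stop; grows as it opens upward (1.57 = upright, 1.75 stop). A stiff hinge holds it at any angle: about 2 to 4 N at the grip moves it, and it does not fall by itself.
- press_pad: the round rubber pad, 26 mm across, on a sprung stem under the middle of the lid, a brass button on the stem's top (about 18 mm above the lid's middle); origin at the centre of the pad's lower face. With the lid closed it hangs 3 mm over the unlifted crystal and yields up to 7 mm, 600 N/m with 1.2 N preload.
- lever_knob (a point): centre of the cam lever's black barrel grip, 24 mm across, 26 mm long along the press's y, turning freely on an axle along y; on a 10 mm rod. It moves on a circle of 90 mm radius about lever_pivot in the plane y = +80 mm of the press (robot's side). At rest it is 57 mm above the bench, straight up 124 mm. Its end faces are free, 21 mm between the inner one and the lid's edge.
- lever_pivot (a point): point of the lever's shaft axis (along the press's y) in the lever's plane: x = 0, y = +80 mm of the press, 34 mm above the bench. (To its right a fixed dark wooden panel, left face at y = -0.035, runs from x = 0.50 to 0.89, 0.28 m high, to be passed over; a dust brush hangs on it at x = 0.60, to y = 0.006.)
- press_lever (a joint): angle of the cam lever: 0 = at rest, rod pointing to the press's front (-x of the press, the robot's right) and 15 degrees above level; grows as the lever swings up and back; 1.309 = straight up, the eccentric's highest lift; stop at 2.0. A spring drives it back to 0, with about 2 N at the grip at rest and 2 to 3 N when upright.
- press_bed (a joint): height of the bed above its lowest position (m): 0 at rest, 0.0067 at the cam's highest point
- nest (a point): centre of the nest's floor on the bed, a white ring of 45 mm inner width with walls 6 mm high; z up
- watch_case: gilt watch case with its clear crystal, 41 x 38 mm, 13 mm high, 55 g, loose in the nest; origin at its underside, x and y across it, z up
- case_centre (a point): centre of the watch case, half-way up, on its middle axis
- oil_cup: white oil cup with a brown stick, 28 x 28 x 58 mm, loose; origin at the centre of its underside; leave alone
- movement_post: black turned holder with a waist, 36 x 36 x 48 mm, loose; origin at the centre of its underside; leave alone
- loupe: black eye loupe standing up, 35 x 35 x 31 mm, loose; origin at the centre of its underside; leave alone
- tweezers: dark tweezers lying flat, 141 x 10 x 10 mm, loose; origin at the middle of their underside; leave alone

How it is judged:
On the way, in this order (a step that is already met when the one before it is completed fails the run):
1. the lid has been lowered fully closed while the cam lever is still down (value of joint press_lid below 0.04 rad and value of joint press_lever below 0.3 rad), for 0.2 s.
2. the lever stands at the cam's highest lift point with the crystal pressed against the pad (value of joint press_lid below 0.04 rad and value of joint press_lever between 1.109 and 1.509 rad and value of joint press_bed above 0.0057 m and contact force between press_pad and watch_case above 1.5 N), for 0.3 s.
At the end, for the whole second after the job is handed in: the lid is fully closed (under 0.04 rad); the fingers hold the cam lever (over 0.5 N), still, within 0.2 rad of straight up, with the bed lifted over 5.7 mm; the case is in its nest (within 9 mm of its centre, tilted under 0.12 rad) and pressed against the lid's pad with over 1.5 N (all of step 2 and horizontal distance between case_centre and nest below 0.009 m and angle between case_centre's own z axis and vertical below 0.12 rad and contact force between the fingers and press_lever above 0.5 N and velocity of joint press_lever between -0.15 and 0.15 rad/s); the arm keeps its last pose, push and grip.
It fails at once if another thing on the bench is pushed more than 20 mm (distance of any of oil_cup, movement_post, loupe, tweezers from where it was at the start of the episode above 0.02 m).
It fails at once if the watch case is knocked out of its nest (horizontal distance between case_centre and nest above 0.012 m).
It also fails if it takes over 54 s, if anything falls off the work surface, if the arm or the gripper's body presses on something with over 40 N, if the wrist force passes 120 N, or if a joint passes its speed limit or range.

## Working session

There is one attempt and no reset: what is moved stays moved. The work goes in short steps, Python scripts to look and compute and a tool call to move; the robot and the scene stay as the last step left them, time stands still between calls to the robot, and variables do not carry over. Pictures are saved under pics/ and viewed, at most 10 in all, crops included, and the job is handed in when it is done.

Besides the shell and the picture viewer there is one more tool, called by a JSON object that holds its "fn" and its "kwargs". send_rows: Moves the arm, as the interface text tells. Shift numbers are shares of 0.15 m and turn numbers shares of 180 degrees, none past 1 either way. Its arguments: {"type":"object","properties":{"increments":{"type":"array","items":{"type":"object","properties":{"linear":{"type":"array","items":{"type":"number","minimum":-1,"maximum":1}},"twist":{"type":"array","items":{"type":"number","minimum":-1,"maximum":1}}}}},"jaw":{"type":"number"},"squeeze":{"type":"number"}},"required":["increments"]}

```bash
mkdir -p pics; cat > h.py <<'E'
import numpy as np, cv2
from workcell import bot, vision
def grab(n,f):
    d=vision.grab_frame(n); np.savez('last_'+n+'.npz',**d); cv2.imwrite('pics/'+f,d['color']); return d
def px(d,u,v,r=1):
    z=np.array(d['range_z'])[v-r:v+r+1,u-r:u+r+1]; z=np.median(z[z>0])
    c=z*np.linalg.inv(d['intrinsics'])@np.array([u,v,1.]); return d['R'].T@(c-d['t'])
E
python3 - <<'E'
from h import *
a=grab('scene','s0.png');b=grab('top','t0.png')
s=bot.observe();print(s)
for d in (a,b): print(-d['R'].T@d['t'],d['R'])
E
```

```text
{'clock': 0.1, 'joint_pos': array([-1.45814544e+00,  2.45721643e-01,  1.55887476e+00,  2.43286662e-05,
        1.33868332e+00, -1.74115185e-01]), 'qd': array([ 0.00022911, -0.00194669, -0.00282255, -0.00017224, -0.00112063,
        0.00033804]), 'tau': array([ 7.60467537e-04, -4.16916168e+01, -3.15525842e+01,  6.88008615e-02,
        3.09273682e-02, -3.83384349e-05]), 'tool_pos': array([ 0.18379596, -0.62292163,  0.20447932]), 'ee_rot': array([[ 9.59165226e-01,  2.82846321e-01, -1.66121518e-04],
       [ 2.82846194e-01, -9.59163808e-01,  1.67903333e-03],
       [ 3.15570654e-04, -1.65745723e-03, -9.99998577e-01]]), 'contact_force': array([ 0.16742415, -0.41406722,  0.46710768]), 'moment': array([ 0.04696302, -0.00369396, -0.01966178]), 'gripper_force': 0.0, 'width': 0.09417841022567526}
[0.04916337 0.74111905 0.56183741] [[-0.74345253 -0.66877778 -0.00382368]
 [-0.37428441  0.420801   -0.82633994]
 [ 0.5542468  -0.61291337 -0.56315866]]
[0.32757317 0.19824041 0.90698418] [[ 0.19197033 -0.98137988  0.00639679]
 [-0.9538533  -0.18811134 -0.23404701]
 [ 0.23089233  0.03882848 -0.97220424]]
```

View pics/s0.png

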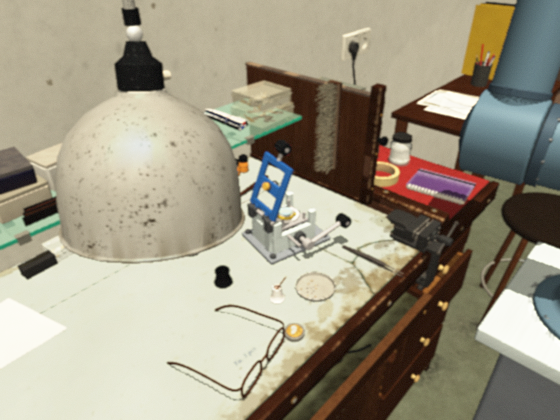

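View pics/t0.png

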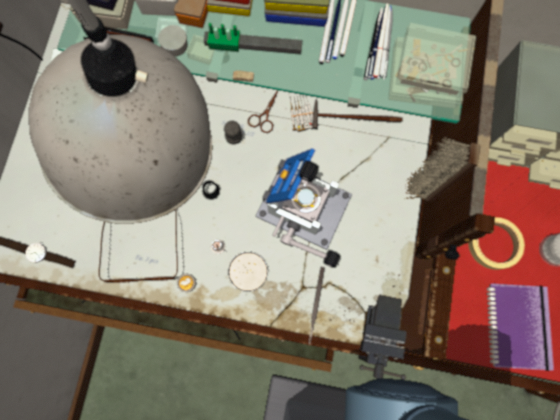

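The top view shows the press at about (303,212), the lever grip at (333,258) and the lid grip at (310,171). The tweezers are at (318,300), the cup at (218,245), and the post and loupe at (233,131)/(211,188). I'll crop in for detail.

```bash
python3 - <<'E'
from h import *
b=dict(np.load('last_top.npz'));a=dict(np.load('last_scene.npz'))
c=cv2.resize(b['color'][140:275,240:375],(600,600),interpolation=cv2.INTER_CUBIC)
cv2.imwrite('pics/c0.png',c)
for n,u,v in [('lev',333,258),('lid',310,171),('tw_top',321,270),('tw_bot',315,330)]: print(n,px(b,u,v))
print('scene lev',px(a,344,220),'lid',px(a,286,150))
E
```

```text
lev [0.45298887 0.11972049 0.0710786 ]
lid [0.55049908 0.18885381 0.22459411]
tw_top [0.43651583 0.13172724 0.00511095]
tw_bot [0.32795297 0.12351366 0.00104067]
scene lev [0.4451295  0.13080162 0.06781648] lid [0.54202135 0.19500791 0.21263285]
```

View pics/c0.png

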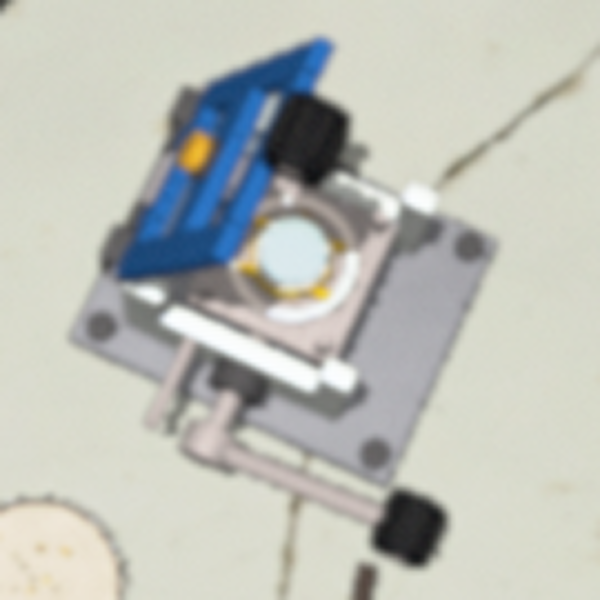

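The crop shows the plate corners at (495,240), (388,485) and (70,338), the lever grip centred at (410,527), the lid grip at (308,138) and the lever boss at about (205,440). I'll fit the press pose to these.

```bash
cat > fit.py <<'E'
from h import *
from scipy.optimize import least_squares
b=dict(np.load('last_top.npz'));a=dict(np.load('last_scene.npz'))
def proj(d,X):
    c=d['R']@X+d['t']; p=d['intrinsics']@c; return p[:2]/p[2]
cr=lambda u,v:(240+u*.225-.4,140+v*.225-.4)
lk=lambda q:(.058-.138*np.cos(q),0,.084+.138*np.sin(q))
lv=lambda q:(-.09*np.cos(q+.2618),.08,.034+.09*np.sin(q+.2618))
def W(p,l):
    c,s=np.cos(p[2]),np.sin(p[2]); return np.array([p[0]+c*l[0]-s*l[1],p[1]+s*l[0]+c*l[1],l[2]])
obs=lambda q:[(b,(-.075,-.06,.01),cr(495,240)),(b,(-.075,.06,.01),cr(388,485)),(b,(.075,.06,.01),cr(70,338)),
 (b,lv(0),cr(410,527)),(b,lk(q),cr(308,138)),(a,lv(0),(344,221)),(a,lk(q),(285,150))]
f=lambda p:np.concatenate([proj(d,W(p,l))-o for d,l,o in obs(p[3])])
# y of press points to robot (-x world) when x=+y world -> yaw ~ +pi/2
r=least_squares(f,[.52,.18,1.57,1.4],loss='soft_l1')
if __name__=='__main__':
    p=r.x;print(p,r.fun.reshape(-1,2) if 0 else f(p).reshape(-1,2).round(1))
    for n,l in [('lidknob',lk(p[3])),('closed',lk(0)),('hinge',(.058,0,.084)),('lev0',lv(0)),('piv',(0,.08,.034)),('levup',lv(1.309))]: print(n,W(p,l).round(4))
    print('yaxis',W(p,(0,1,0))-W(p,(0,0,0)))
    for q in (1.4,1.0,.7,.35,0): print(q,W(p,lk(q)).round(4))
    print([W(p,lv(q)).round(3) for q in (.33,.65,1,1.309)])
E
python3 fit.py
```

```text
[0.5523885  0.18603233 1.32776386 1.16615387] [[ 1.1 -0.5]
 [ 0.1  0.6]
 [-0.8  0.4]
 [-0.4  0.2]
 [ 0.3  1.3]
 [-1.  -0.4]
 [-1.5 -1.8]]
lidknob [0.5533 0.1896 0.2109]
closed [0.5331 0.1084 0.084 ]
hinge [0.5663 0.2423 0.084 ]
lev0 [0.4538 0.1209 0.0573]
piv [0.4747 0.2053 0.034 ]
levup [0.4747 0.2053 0.124 ]
yaxis [-0.97061268  0.24064708  0.        ]
1.4 [0.5607 0.2196 0.22  ]
1.0 [0.5484 0.17   0.2001]
0.7 [0.5409 0.1399 0.1729]
0.35 [0.5352 0.1165 0.1313]
0 [0.5331 0.1084 0.084 ]
[array([0.457, 0.133, 0.084]), array([0.461, 0.152, 0.105]), array([0.468, 0.179, 0.12 ]), array([0.475, 0.205, 0.124])]
```

{"fn": "send_rows", "kwargs": {"increments": [{"linear":[0,0,-1],"twist":[0,0,0]},{"linear":[0.2,-0.3,-1],"twist":[0,0,0]},{"linear":[0.5,-0.7,-1],"twist":[0,0,0]},{"linear":[0.5,-0.7,-1],"twist":[0,0,0]},{"linear":[0.5,-0.7,-1],"twist":[0,0,0]}], "jaw": 0.55}}

```text
clock: 0.6
tool_pos: [0.2274, -0.4996, 0.3586]
ee_rot: [[0.959, 0.285, 0.001], [0.285, -0.959, -0.004], [0.0, 0.004, -1.0]]
contact_force: [0.1, -1.1, 0.7]
width: 0.0574
gripper_force: 0.0
```

{"fn": "send_rows", "kwargs": {"increments": [{"linear":[1,-1,-0.3],"twist":[0,0,0]},{"linear":[1,-1,-0.3],"twist":[0,0,0]},{"linear":[1,-1,-0.3],"twist":[0,0,0]},{"linear":[1,-1,-0.3],"twist":[0,0,0]},{"linear":[1,-1,-0.3],"twist":[0,0,0]}]}}

```text
clock: 1.1
tool_pos: [0.329, -0.3123, 0.4019]
ee_rot: [[0.958, 0.286, 0.002], [0.286, -0.958, -0.002], [0.001, 0.002, -1.0]]
contact_force: [0.4, -0.2, 0.2]
width: 0.0517
gripper_force: 0.0
```

{"fn": "send_rows", "kwargs": {"increments": [{"linear":[1,-1,0],"twist":[0,0,0]},{"linear":[1,-1,0],"twist":[0,0,0]},{"linear":[1,-1,0],"twist":[0,0,0]},{"linear":[1,-1,0],"twist":[0,0,0]},{"linear":[1,-1,0],"twist":[0,0,0]}]}}

```text
clock: 1.6
tool_pos: [0.43, -0.1253, 0.4003]
ee_rot: [[0.957, 0.289, 0.0], [0.289, -0.957, 0.001], [0.0, -0.001, -1.0]]
contact_force: [-0.9, 0.1, -0.2]
width: 0.0517
gripper_force: 0.0
```

{"fn": "send_rows", "kwargs": {"increments": [{"linear":[1,-1,0],"twist":[0,0,0]},{"linear":[1,-1,0],"twist":[0,0,0]},{"linear":[1,-1,0],"twist":[0,0,0]},{"linear":[1,-1,0],"twist":[0,0,0]},{"linear":[1,-1,0],"twist":[0,0,0]}]}}

```text
clock: 2.1
tool_pos: [0.5313, 0.0602, 0.3994]
ee_rot: [[0.958, 0.287, -0.002], [0.287, -0.958, 0.001], [-0.001, -0.001, -1.0]]
contact_force: [-0.4, -0.9, 0.4]
width: 0.0516
gripper_force: 0.0
```

{"fn": "send_rows", "kwargs": {"increments": [{"linear":[0.4,-0.8,0.35],"twist":[0,0,-0.332]},{"linear":[0.4,-0.8,0.35],"twist":[0,0,-0.332]},{"linear":[0.4,-0.8,0.35],"twist":[0,0,-0.332]},{"linear":[0.4,-0.8,0.35],"twist":[0,0,-0.332]},{"linear":[0.4,-0.8,0.35],"twist":[0,0,-0.332]},{"linear":[0.4,-0.8,0.35],"twist":[0,0,-0.332]},{"linear":[0.4,-0.8,0.35],"twist":[0,0,-0.332]},{"linear":[0.4,-0.8,0.35],"twist":[0,0,-0.332]},{"linear":[0.4,-0.8,0.35],"twist":[0,0,-0.332]}]}}

```text
clock: 3.0
tool_pos: [0.5542, 0.1885, 0.3478]
ee_rot: [[0.243, 0.97, -0.0], [0.97, -0.243, -0.0], [-0.0, -0.0, -1.0]]
contact_force: [0.4, 0.3, 1.3]
width: 0.0516
gripper_force: 0.0
```

{"fn": "send_rows", "kwargs": {"increments": [{"linear":[0,0,0.45],"twist":[0,0,0]},{"linear":[0,0,0.45],"twist":[0,0,0]},{"linear":[0,0,0.45],"twist":[0,0,0]}]}}

```text
clock: 3.3
tool_pos: [0.5522, 0.1887, 0.2765]
ee_rot: [[0.241, 0.97, -0.007], [0.97, -0.241, -0.001], [-0.003, -0.007, -1.0]]
contact_force: [0.9, 0.1, -0.9]
width: 0.0516
gripper_force: 0.0
```

```bash
python3 - <<'E'
from h import *
a=grab('scene','s1.png');b=grab('top','t1.png')
c=lambda d,u,v:cv2.resize(d['color'][v:v+120,u:u+80],(400,600),interpolation=cv2.INTER_CUBIC)
cv2.imwrite('pics/c1.png',np.hstack([c(a,245,90),c(b,265,110)]))
from fit import proj
s=bot.observe();T=s['tool_pos'];print(T)
for n,d,o in (('s',a,(245,90)),('t',b,(265,110))): print(n,[(proj(d,x)-o)*5 for x in (T,T+s['ee_rot'][:,1]*.026,T-s['ee_rot'][:,1]*.026)])
E
```

```text
[0.55439068 0.18917192 0.28119493]
s [array([189.35476134, 107.90764602]), array([149.50050254,  86.5704423 ]), array([231.08021499, 130.24665148])]
t [array([241.13264714, 228.4828664 ]), array([279.50534414, 147.39820173]), array([202.10730055, 310.94663332])]
```

View pics/c1.png

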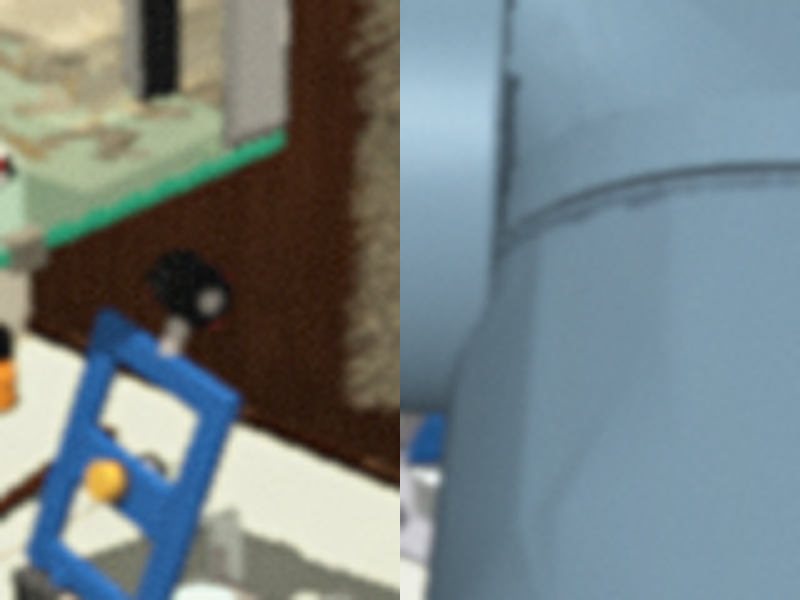

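The left half shows the lid grip centred at (190,287), about pixel (283,147) in the full frame, which agrees with the fit. The fingers straddle it, so I'll descend and pinch.

{"fn": "send_rows", "kwargs": {"increments": [{"linear":[0,0,0.2],"twist":[0,0,0]},{"linear":[0,0,0.4],"twist":[0,0,0]},{"linear":[0,0,0.56],"twist":[0,0,0]},{"linear":[0,0,0.56],"twist":[0,0,0]},{"linear":[0,0,0.56],"twist":[0,0,0]}]}}

```text
clock: 3.9
tool_pos: [0.5552, 0.1896, 0.1986]
ee_rot: [[0.239, 0.971, 0.003], [0.971, -0.239, 0.0], [0.001, 0.003, -1.0]]
contact_force: [0.1, 0.2, 0.3]
width: 0.0517
gripper_force: 0.0
```

{"fn": "send_rows", "kwargs": {"increments": [{"linear":[0,0,0],"twist":[0,0,0]},{"linear":[0,0,0],"twist":[0,0,0]},{"linear":[0,0,0],"twist":[0,0,0]},{"linear":[0,0,0],"twist":[0,0,0]},{"linear":[0,0,0],"twist":[0,0,0]},{"linear":[0,0,0],"twist":[0,0,0]}], "jaw": 0.15, "squeeze": 15}}

```text
clock: 4.5
tool_pos: [0.5546, 0.1895, 0.1974]
ee_rot: [[0.239, 0.971, 0.002], [0.971, -0.239, 0.0], [0.001, 0.001, -1.0]]
contact_force: [-0.2, 0.4, 5.3]
width: 0.0258
gripper_force: 15.0
```

```bash
python3 - <<'E'
from h import *
a=grab('scene','s2.png')
cv2.imwrite('pics/c2.png',cv2.resize(a['color'][80:230,230:370],(560,600),interpolation=cv2.INTER_CUBIC))
s=bot.observe();print(s['tool_pos'],s['width'],s['gripper_force'],s['contact_force'],s['joint_pos'])
E
```

```text
[0.55458046 0.1895079  0.19739398] 0.025984400157814152 14.992802739143372 [-0.37335691  0.08595182  5.34846382] [ 1.35945439e-01  1.03609071e-01  1.73361165e+00 -4.58944678e-06
  1.30284581e+00  3.77064436e-01]
```

View pics/c2.png

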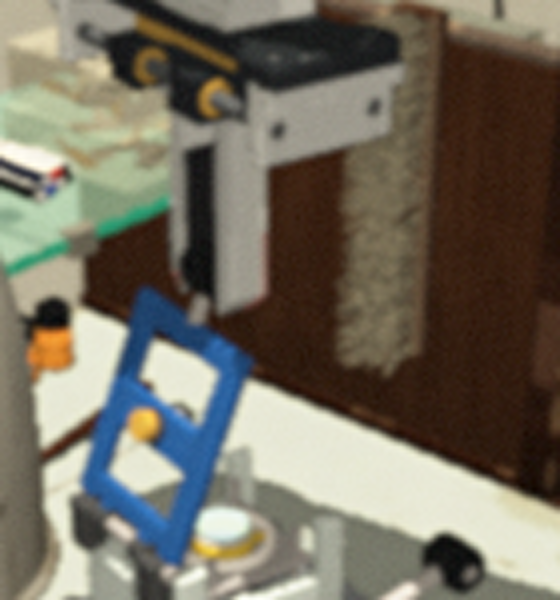

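The lid grip is held end to end: the opening is 26 mm and the fingers sit at (200,250) in the crop. I'll swing it down along the arc.

{"fn": "send_rows", "kwargs": {"increments": [{"linear":[-0.062,0,0.029],"twist":[0,0,0]},{"linear":[-0.142,0,0.075],"twist":[0,0,0]},{"linear":[-0.217,0,0.128],"twist":[0,0,0]},{"linear":[-0.286,0,0.189],"twist":[0,0,0]},{"linear":[-0.349,0,0.256],"twist":[0,0,0]},{"linear":[-0.405,0,0.329],"twist":[0,0,0]}]}}

```text
clock: 5.15
tool_pos: [0.5393, 0.1294, 0.1463]
ee_rot: [[0.239, 0.971, -0.0], [0.971, -0.239, -0.001], [-0.001, 0.0, -1.0]]
contact_force: [-1.0, 0.6, 2.0]
width: 0.0257
gripper_force: 15.0
```

{"fn": "send_rows", "kwargs": {"increments": [{"linear":[-0.048,0,0.079],"twist":[0,0,0]},{"linear":[-0.088,0,0.162],"twist":[0,0,0]},{"linear":[-0.119,0,0.248],"twist":[0,0,0]},{"linear":[-0.142,0,0.337],"twist":[0,0,0]},{"linear":[-0.156,0,0.428],"twist":[0,0,0]},{"linear":[-0.16,0,0.52],"twist":[0,0,0]},{"linear":[-0.16,0,0.54],"twist":[0,0,0]},{"linear":[-0.16,0,0.54],"twist":[0,0,0]}]}}

```text
clock: 5.95
tool_pos: [0.5337, 0.1073, 0.0662]
ee_rot: [[0.238, 0.971, -0.002], [0.971, -0.238, -0.0], [-0.0, -0.002, -1.0]]
contact_force: [-5.3, -1.7, 9.5]
width: 0.0256
gripper_force: 15.0
```

```bash
python3 - <<'E'
from h import *
a=grab('scene','s3.png')
cv2.imwrite('pics/c3.png',cv2.resize(a['color'][130:280,220:370],(600,600),interpolation=cv2.INTER_CUBIC))
s=bot.observe();print(s['tool_pos'],s['width'],s['gripper_force'],s['contact_force'])
E
```

```text
[0.53367326 0.10729034 0.06618036] 0.02555510812013144 15.001722425222397 [-4.0665669  -3.11757717  9.16305291]
```

View pics/c3.png

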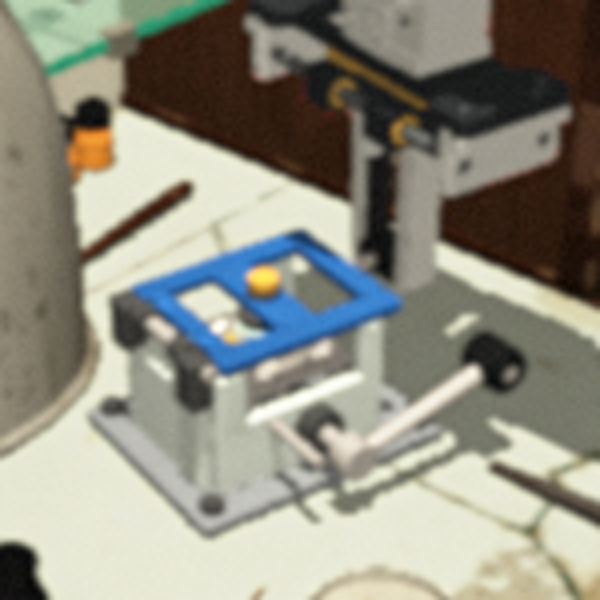

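The lid looks level and closed, with the lever still down at (495,360). I'll press slightly more to confirm it's at the stop, then release.

{"fn": "send_rows", "kwargs": {"increments": [{"linear":[0,0,0.03],"twist":[0,0,0]},{"linear":[0,0,0.03],"twist":[0,0,0]},{"linear":[0,0,0.03],"twist":[0,0,0]}]}}

```text
clock: 6.3
tool_pos: [0.5339, 0.1079, 0.0627]
ee_rot: [[0.238, 0.971, -0.001], [0.971, -0.238, 0.001], [0.001, -0.001, -1.0]]
contact_force: [-6.7, -2.0, 15.5]
width: 0.0259
gripper_force: 15.0
```

{"fn": "send_rows", "kwargs": {"increments": [{"linear":[0,0,0],"twist":[0,0,0]},{"linear":[0,0,0],"twist":[0,0,0]},{"linear":[0,0,0],"twist":[0,0,0]},{"linear":[0,0,0],"twist":[0,0,0]}], "jaw": 0.5}}

```text
clock: 6.7
tool_pos: [0.5335, 0.1074, 0.061]
ee_rot: [[0.239, 0.971, -0.001], [0.971, -0.239, 0.0], [0.0, -0.001, -1.0]]
contact_force: [0.4, -0.6, -0.6]
width: 0.0469
gripper_force: 0.0
```

{"fn": "send_rows", "kwargs": {"increments": [{"linear":[0,0,-0.3],"twist":[0,0,0]},{"linear":[0,0,-0.6],"twist":[0,0,0]},{"linear":[-0.04,-0.2,-0.6],"twist":[0,0,0]},{"linear":[-0.04,-0.54,-0.6],"twist":[0,0,0]},{"linear":[-0.04,-0.54,-0.6],"twist":[0,0,0]},{"linear":[-0.04,-0.54,-0.6],"twist":[0,0,0]}]}}

```text
clock: 7.3
tool_pos: [0.4531, 0.1209, 0.1514]
ee_rot: [[0.238, 0.971, 0.0], [0.971, -0.238, 0.0], [0.0, 0.0, -1.0]]
contact_force: [0.3, 0.2, 1.0]
width: 0.0472
gripper_force: 0.0
```

```bash
python3 - <<'E'
from h import *
a=grab('scene','s4.png'); b=grab('top','t4.png')
c=lambda d,u,v:cv2.resize(d['color'][v:v+150,u:u+100],(400,600),interpolation=cv2.INTER_CUBIC)
cv2.imwrite('pics/c4.png',np.hstack([c(a,255,150),c(b,255,140)]))
from fit import proj,W,lk,lv,r
for n,d,o in (('s',a,(255,150)),('t',b,(255,140))):
  print(n,[((proj(d,W(r.x,l))-o)*4).round() for l in (lk(0),lk(.1),lv(0))])
s=bot.observe();print(s['tool_pos'])
# lid plane: blue pixels
for d in (a,):
  m=(d['color'][...,0]>120)&(d['color'][...,2]<70)&(d['color'][...,0].astype(int)-d['color'][...,2]>90)
  v,u=np.nonzero(m); k=(u>245)&(u<330)&(v>185)&(v<230); P=np.array([px(d,x,y,0) if d['range_z'][y,x]>0 else [9]*3 for x,y in zip(u[k],v[k])])
  c_,s_=np.cos(r.x[2]),np.sin(r.x[2]); L=P-[r.x[0],r.x[1],0]; X=L[:,0]*c_+L[:,1]*s_
  g=(P[:,2]>.06)&(P[:,2]<.12); print(len(X),np.polyfit(X[g],P[g,2],1),np.percentile(X[g],[2,98]))
E
```

```text
s [array([247., 174.]), array([247., 152.]), array([352., 282.])]
t [array([372., 293.]), array([375., 286.]), array([306., 474.])]
[0.45497017 0.12054758 0.15214725]
627 [0.00074583 0.08884388] [-0.04837292  0.05044012]
```

View pics/c4.png

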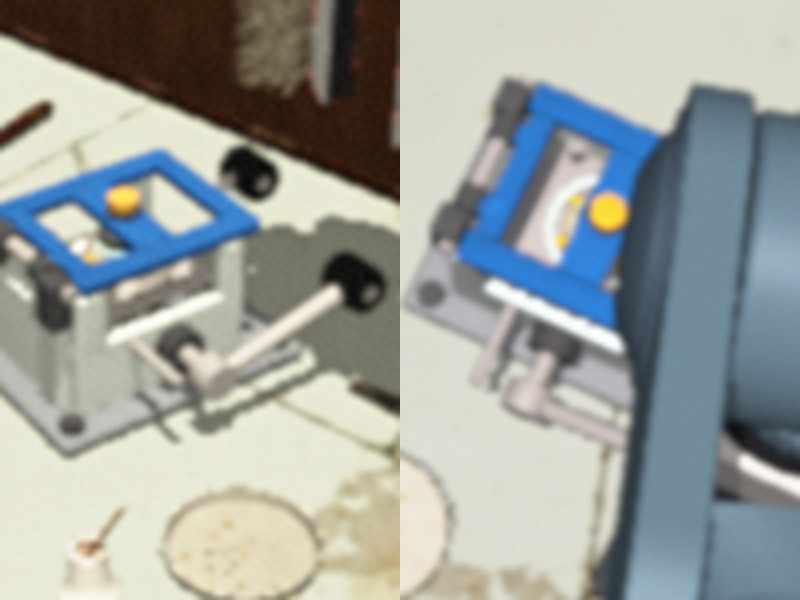

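The depth fit puts the lid level (slope 0.0007), so it's closed. The lever grip at (354,282) matches the prediction of (352,282). I'll descend on the lever and pinch it.

{"fn": "send_rows", "kwargs": {"increments": [{"linear":[0,0,0.2],"twist":[0,0,0]},{"linear":[0,0,0.4],"twist":[0,0,0]},{"linear":[0,0,0.6],"twist":[0,0,0]},{"linear":[0,0,0.71],"twist":[0,0,0]},{"linear":[0,0,0.71],"twist":[0,0,0]},{"linear":[0,0,0.71],"twist":[0,0,0]}]}}

```text
clock: 8.0
tool_pos: [0.455, 0.1205, 0.0455]
ee_rot: [[0.239, 0.971, 0.0], [0.971, -0.239, 0.0], [0.0, 0.0, -1.0]]
contact_force: [1.1, 1.1, -0.4]
width: 0.0468
gripper_force: 0.0
```

{"fn": "send_rows", "kwargs": {"increments": [{"linear":[0,0,0],"twist":[0,0,0]},{"linear":[0,0,0],"twist":[0,0,0]},{"linear":[0,0,0],"twist":[0,0,0]},{"linear":[0,0,0],"twist":[0,0,0]},{"linear":[0,0,0],"twist":[0,0,0]},{"linear":[0,0,0],"twist":[0,0,0]}], "jaw": 0.1, "squeeze": 20}}

```text
clock: 8.6
tool_pos: [0.4545, 0.1207, 0.0458]
ee_rot: [[0.239, 0.971, 0.002], [0.971, -0.239, -0.0], [0.0, 0.002, -1.0]]
contact_force: [0.2, -0.3, 3.7]
width: 0.0257
gripper_force: 20.0
```

{"fn": "send_rows", "kwargs": {"increments": [{"linear":[0.036,0,-0.098],"twist":[0,0,0]},{"linear":[0.088,0,-0.189],"twist":[0,0,0]},{"linear":[0.155,0,-0.269],"twist":[0,0,0]},{"linear":[0.235,0,-0.336],"twist":[0,0,0]},{"linear":[0.326,0,-0.389],"twist":[0,0,0]},{"linear":[0.424,0,-0.424],"twist":[0,0,0]},{"linear":[0.527,0,-0.442],"twist":[0,0,0]},{"linear":[0.58,0,-0.445],"twist":[0,0,0]},{"linear":[0.58,0,-0.445],"twist":[0,0,0]},{"linear":[0.58,0,-0.445],"twist":[0,0,0]},{"linear":[0.58,0,-0.445],"twist":[0,0,0]},{"linear":[0.58,0,-0.445],"twist":[0,0,0]}]}}

```text
clock: 9.8
tool_pos: [0.4759, 0.2052, 0.1128]
ee_rot: [[0.238, 0.971, 0.003], [0.971, -0.238, -0.001], [0.0, 0.003, -1.0]]
contact_force: [4.9, -3.0, 0.9]
width: 0.0258
gripper_force: 20.0
```

```bash
python3 - <<'E'
from h import *
a=grab('scene','s5.png')
cv2.imwrite('pics/c5.png',cv2.resize(a['color'][130:280,220:370],(600,600),interpolation=cv2.INTER_CUBIC))
from fit import proj,W,lk,lv,r
o=(220,130)
print([((proj(a,W(r.x,l))-o)*4).round() for l in (lk(0),(0,.08,.034),lv(1.109),lv(1.309),lv(1.509))])
s=bot.observe();print(s['tool_pos'],s['width'],s['gripper_force'],s['contact_force'])
d=a;m=(d['color'][...,0]>120)&(d['color'][...,2]<70)&(d['color'][...,0].astype(int)-d['color'][...,2]>90)
v,u=np.nonzero(m); k=(u>245)&(u<330)&(v>185)&(v<230); P=np.array([px(d,x,y,0) if d['range_z'][y,x]>0 else [9]*3 for x,y in zip(u[k],v[k])])
c_,s_=np.cos(r.x[2]),np.sin(r.x[2]); L=P-[r.x[0],r.x[1],0]; X=L[:,0]*c_+L[:,1]*s_
g=(P[:,2]>.06)&(P[:,2]<.12); print(len(X),np.polyfit(X[g],P[g,2],1))
E
```

```text
[array([387., 254.]), array([353., 458.]), array([388., 296.]), array([358., 304.]), array([327., 319.])]
[0.47583323 0.20523282 0.11277931] 0.025463476744665082 19.99255657196045 [ 4.87521905 -2.68694409 -0.4952306 ]
229 [-0.00264608  0.08892052]
```

View pics/c5.png

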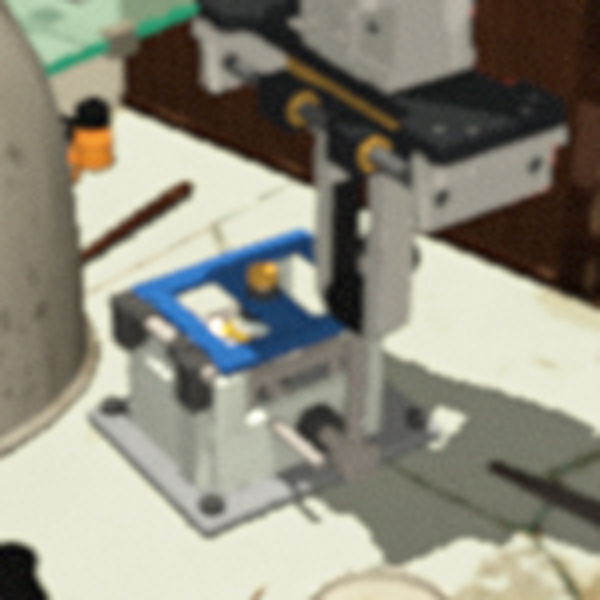

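The rod stands vertical at x≈355 in the crop, the fingers hold the grip, the lid is level and the brass button has risen. I'll settle briefly and hand in.

{"fn": "send_rows", "kwargs": {"increments": [{"linear":[0,0,0],"twist":[0,0,0]},{"linear":[0,0,0],"twist":[0,0,0]},{"linear":[0,0,0],"twist":[0,0,0]},{"linear":[0,0,0],"twist":[0,0,0]},{"linear":[0,0,0],"twist":[0,0,0]}]}}

```text
clock: 10.35
tool_pos: [0.4758, 0.2052, 0.1128]
ee_rot: [[0.238, 0.971, 0.003], [0.971, -0.238, -0.001], [0.0, 0.003, -1.0]]
contact_force: [5.7, -2.6, -1.5]
width: 0.0259
gripper_force: 20.0
```

```bash
python3 -c "
from workcell import bot
print(bot.job_done())"
```

```text
the job is handed in; nothing more can be done
None
```

I closed the lid with the lever still down, swung the lever upright, and handed the job in at about 10.4 s with the fingers still holding it; no verdict came back, and I could not measure the pad force or bed height directly.

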